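# Put the leather dyes back in the caddy

### The arm

A 6-joint arm with a two-finger parallel gripper is mounted at the origin on the work surface. World frame = base frame: x ahead of the robot, y to its left, z up, the work surface at z = 0. Lengths are in mm, angles in rad, forces in N, time in s.
With the tool pointing down it reaches from about 375 to 925 mm from the base axis. Payload 5.7 kg.
Tool frame: the origin (TCP) lies on the front face of the gripper's body, between the roots of the fingers; the fingertips stand 80 mm ahead of it and the grasp point (between the pads) lies 61 mm ahead of it; z points along the fingers, y is the line along which they close (so a half turn about z gives the same grasp; the last joint's range is limited). The gripper opens to 88 mm and grips with 3 to 60 N. Pads are 20 mm wide; open, the fingers measure 115 mm over their backs; the gripper's body (75 mm by 178 mm) begins 61 mm behind the grasp point.
Start: joints at [1.153, 0.359, 1.51, -0, 1.272, -0.115], TCP at [178.912, 572.68, 302.623] pointing down, gripper open.
Joint ranges: [-2.97, 2.97], [-1.01, 2.36], [0.21, 2.38], [-0.96, 4.11], [0.2, 2.71], [-2.98, 2.98]. Speed limits (rad/s): [2.39, 2.39, 3.14, 3.14, 3.14, 3.14].

### API

Orientations are given as [roll, pitch, yaw] about the fixed x, y, z axes, in that order (R = Rz(yaw) Ry(pitch) Rx(roll)).
In Python, from station import * gives the robot as it stands.
- The arm moves only by the tool run_rows, called after "Call:" as name(argument=value, ...) on one line, values as JSON. Schema: {"type":"object","properties":{"plan":{"type":"array","items":{"type":"array","items":{"type":"number"},"minItems":6,"maxItems":6},"minItems":1,"maxItems":10},"jaw":{"type":"number"},"grip_n":{"type":"number"},"only":{"type":"string"},"quiet":{"type":"boolean"},"lines":{"type":"string"}},"required":["plan"],"additionalProperties":false}. plan is a list of rows, 1 to 10 of them, each of 6 numbers: dx, dy, dz in units of 100 mm, then a rotation vector rx, ry, rz in rad; each row is the pose to reach, as a shift and turn from the pose commanded when the call began, along the tool's axes at that moment; what a row does not reach only later rows make up. A row lasts 1/8 s, in which the tool goes at most 62.5 mm and 0.188 rad, less where a joint would pass 70% of its speed; a pose out of reach is approached as far as the arm can. jaw is the finger opening in mm, set as the call begins (left out keeps the last). The fingers move at their own pace and stop on an object; grip_n is the grip in N (left out, the last holds). Time passes only in rows, so rows that do not move let the fingers close. The tool returns the time, the measured TCP pose, the force, the opening and the grip force at its end. only (a regular expression) keeps the lines of the reply that match it, lines (a string "A,B") keeps lines A to B, and quiet returns only ok. Input that does not fit is refused with a message, and nothing moves.
- sense(): the state, without advancing time (a new reading comes with each control period).
- get_image(name): name is "side" or "top" or "wrist"; returns the picture (480x640x3 uint8, red, green, blue); there is no depth.
- calibration(name): a dict with "camera_matrix" (3x3 intrinsics, pixels), "rvec" (rotation vector, rad) and "tvec" (3), from world to camera coordinates, as OpenCV has them. Camera axes: x right, y down, z forward; pixel columns grow to the right and rows downward; lengths in mm; the calibration is good to about 2 mm. The wrist camera is an equidistant fisheye: a pixel r from the principal point sees the ray r / f radians off the axis. A picture is of the moment at which its call begins: read the wrist's pose just before it. calibration takes no time and is no camera call; for the wrist camera it gives the pose at the moment of the call.
- finish_job(): hands the job in; it is judged then, once.
The state is a dict: "clock": time; "joints": joint angles; "qvel": joint speeds; "joint_efforts": joint torques, N m; "eef_pos": TCP position; "eef_rot": TCP orientation; "ft_force": force on the tool from outside, world axes, zero at the start; "moment": the same for the moment, N m; "width": finger opening in mm; "finger_force": force on a finger pad.
Only numpy, scipy, OpenCV 4.12 (cv2) and the standard library are available. Lean on these libraries where they do the work, as an engineer would, in place of code of your own. Each camera call takes 0.05 s, during which the arm holds its last target. There are 200 camera calls.

### The job

Put the four dye jars away in the wooden caddy: each stands upright on the felt pad that matches its cap (red, blue, green, yellow). Set them down, do not drop them, and leave the jars with the white and the black cap standing where they are.

Things in the scene. Friction and masses are not known exactly. Their poses are not given: they have to be found in the camera images.
- jar_red: Loose amber glass jar, same shape for all six: 40 mm diameter, 64 mm tall overall, straight-sided glass up to 45 mm with a pale paper band, then a red screw cap 38 mm wide from 48 to 64 mm; about 90 g, stands upright on the table at the start. Origin: centre of the underside, z up its axis. A dye jar.
- jar_blue: Loose amber glass jar, same shape for all six: 40 mm diameter, 64 mm tall overall, straight-sided glass up to 45 mm with a pale paper band, then a blue screw cap 38 mm wide from 48 to 64 mm; about 90 g, stands upright on the table at the start. Origin: centre of the underside, z up its axis. A dye jar.
- jar_green: Loose amber glass jar, same shape for all six: 40 mm diameter, 64 mm tall overall, straight-sided glass up to 45 mm with a pale paper band, then a green screw cap 38 mm wide from 48 to 64 mm; about 90 g, stands upright on the table at the start. Origin: centre of the underside, z up its axis. A dye jar.
- jar_yellow: Loose amber glass jar, same shape for all six: 40 mm diameter, 64 mm tall overall, straight-sided glass up to 45 mm with a pale paper band, then a yellow screw cap 38 mm wide from 48 to 64 mm; about 90 g, stands upright on the table at the start. Origin: centre of the underside, z up its axis. A dye jar.
- jar_white: Loose amber glass jar, same shape for all six: 40 mm diameter, 64 mm tall overall, straight-sided glass up to 45 mm with a pale paper band, then a white screw cap 38 mm wide from 48 to 64 mm; about 90 g, stands upright on the table at the start. Origin: centre of the underside, z up its axis. Not a dye: no pad has its colour.
- jar_black: Loose amber glass jar, same shape for all six: 40 mm diameter, 64 mm tall overall, straight-sided glass up to 45 mm with a pale paper band, then a black screw cap 38 mm wide from 48 to 64 mm; about 90 g, stands upright on the table at the start. Origin: centre of the underside, z up its axis. Not a dye: no pad has its colour.
- pad_red: Red felt pad, 60 x 60 x 3 mm, fixed flat and central in one compartment of the fixed wooden caddy (150 x 150 mm, 2 x 2 compartments 66 x 66 mm inside, 6 mm walls, tops 26 mm above the table; pads 72 mm apart). Origin: centre of the pad's underside, x and y along the walls, z up; its top is 9 mm above the table. Which colour is in which compartment varies.
- pad_blue: Blue felt pad, 60 x 60 x 3 mm, fixed flat and central in one compartment of the fixed wooden caddy (150 x 150 mm, 2 x 2 compartments 66 x 66 mm inside, 6 mm walls, tops 26 mm above the table; pads 72 mm apart). Origin: centre of the pad's underside, x and y along the walls, z up; its top is 9 mm above the table. Which colour is in which compartment varies.
- pad_green: Green felt pad, 60 x 60 x 3 mm, fixed flat and central in one compartment of the fixed wooden caddy (150 x 150 mm, 2 x 2 compartments 66 x 66 mm inside, 6 mm walls, tops 26 mm above the table; pads 72 mm apart). Origin: centre of the pad's underside, x and y along the walls, z up; its top is 9 mm above the table. Which colour is in which compartment varies.
- pad_yellow: Yellow felt pad, 60 x 60 x 3 mm, fixed flat and central in one compartment of the fixed wooden caddy (150 x 150 mm, 2 x 2 compartments 66 x 66 mm inside, 6 mm walls, tops 26 mm above the table; pads 72 mm apart). Origin: centre of the pad's underside, x and y along the walls, z up; its top is 9 mm above the table. Which colour is in which compartment varies.

How it is judged (in metres and radians):
At the end, for the whole second after the job is handed in: Each dye jar is upright (0.12 rad) on the pad of its cap's colour, axis within 20 mm of the pad's centre (anywhere in the compartment), underside under 8 mm above the pad's, released and at rest; the white- and black-capped jars stand upright within 20 mm of where they started (horizontal distance between jar_red and pad_red below 0.02 m and z of jar_red in the frame of pad_red below 0.008 m and angle between each of jar_red, jar_blue, jar_green, jar_yellow, jar_white, jar_black's own z axis and vertical below 0.12 rad and linear speed of each of jar_red, jar_blue, jar_green, jar_yellow, jar_white, jar_black below 0.02 m/s and horizontal distance between jar_blue and pad_blue below 0.02 m and z of jar_blue in the frame of pad_blue below 0.008 m and horizontal distance between jar_green and pad_green below 0.02 m and z of jar_green in the frame of pad_green below 0.008 m and horizontal distance between jar_yellow and pad_yellow below 0.02 m and z of jar_yellow in the frame of pad_yellow below 0.008 m and distance of each of jar_white, jar_black from where it was at the start of the episode below 0.02 m); the robot touches nothing.
It fails at once if the white-capped jar was moved more than 20 mm or tipped (distance of jar_white from where it was at the start of the episode above 0.02 m or angle between jar_white's own z axis and vertical above 0.35 rad).
It fails at once if the black-capped jar was moved more than 20 mm or tipped (distance of jar_black from where it was at the start of the episode above 0.02 m or angle between jar_black's own z axis and vertical above 0.35 rad).
It fails at once if a dye jar was dropped (in free fall with its underside more than 40 mm above the table) ((height (world z) of jar_red above 0.04 m and contact force between jar_red and anything else below 0.02 N) or (height (world z) of jar_blue above 0.04 m and contact force between jar_blue and anything else below 0.02 N) or (height (world z) of jar_green above 0.04 m and contact force between jar_green and anything else below 0.02 N) or (height (world z) of jar_yellow above 0.04 m and contact force between jar_yellow and anything else below 0.02 N)).
It also fails if it takes over 109 s, if anything falls off the work surface, if the arm or the gripper's body presses on something with over 40 N, if the wrist force passes 120 N, or if a joint passes its speed limit or range.

## Working session

There is one attempt and no reset: what is moved stays moved. The work goes in short steps, Python scripts to look and compute and a tool call to move; the robot and the scene stay as the last step left them, time stands still between calls to the robot, and variables do not carry over. Pictures are saved under pics/ and viewed, at most 14 in all, crops included, and the job is handed in when it is done.

```bash
mkdir -p pics; python3 - <<'E'
from station import *
import cv2
s=sense();print({k:s[k] for k in('clock','eef_pos','eef_rot','width')})
for n in('top','side'):
    print(n,calibration(n)); cv2.imwrite(f'pics/{n}0.png',get_image(n)[:,:,::-1])
E
```

```text
{'clock': 0.0, 'eef_pos': array([178.68543926, 572.20610797, 301.82083445]), 'eef_rot': array([-3.13977501e+00, -2.40991750e-04,  2.83876977e+00]), 'width': 87.88607991171631}
top {'camera_matrix': array([[604.11332978,   0.        , 320.96591806],
       [  0.        , 604.11332978, 247.67742051],
       [  0.        ,   0.        ,   1.        ]]), 'rvec': array([ 2.15566498, -2.14715421,  0.16085448]), 'tvec': array([ 33.08072465, 554.36559987, 891.22098009])}
side {'camera_matrix': array([[458.70843554,   0.        , 323.09583409],
       [  0.        , 458.70843554, 242.55212952],
       [  0.        ,   0.        ,   1.        ]]), 'rvec': array([ 2.12050939, -0.68406413,  0.34627183]), 'tvec': array([-433.9212795 ,  247.07893798,  512.79735004])}
```

View pics/top0.png

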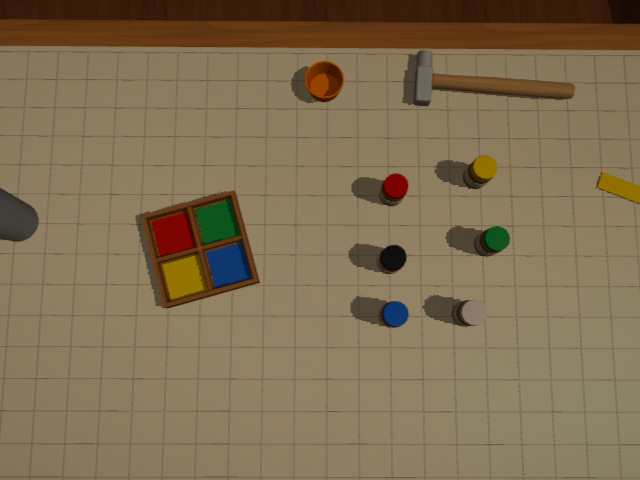

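View pics/side0.png

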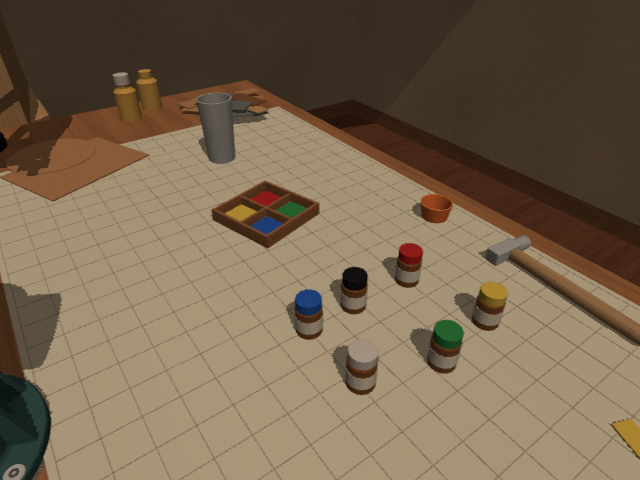

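The top view shows the caddy at about (200,248) with pads red (173,234), green (216,221), yellow (183,277) and blue (228,264). Cap centres are red (395,186), black (393,257), blue (395,313), yellow (484,168), green (495,238) and white (470,312). The side view agrees.

```bash
cat > h.py <<'E'
from station import *
import cv2, numpy as np
from scipy.spatial.transform import Rotation as R
def cast(n,px,z):
    c=calibration(n);M=cv2.Rodrigues(c['rvec'])[0];C=-M.T@c['tvec']
    d=M.T@np.linalg.inv(c['camera_matrix'])@np.array([*px,1.]);return C+d*(z-C[2])/d[2]
def blob(im,seed,r=20,tol=45):
    ref=cv2.medianBlur(im,5)[seed[1],seed[0]].astype(int)
    h=cv2.cvtColor(im,cv2.COLOR_RGB2HSV).astype(int);hr=h[seed[1],seed[0]]
    dh=np.abs(h[...,0]-hr[0]);dh=np.minimum(dh,180-dh)
    m=((dh<9)&(h[...,1]>150)&(h[...,2]>40)) if hr[1]>150 else (np.abs(im.astype(int)-ref).max(2)<tol)
    w=np.zeros(m.shape,np.uint8);cv2.circle(w,seed,r,1,-1)
    n,l,st,c=cv2.connectedComponentsWithStats((m*w).astype(np.uint8))
    k=1+st[1:,4].argmax();return c[k],st[k,4],(l==k)
def rows(target,yaw):
    """tool-frame shift to world target (TCP), and turn about tool z for yaw of tool y axis"""
    s=sense();T=R.from_euler('xyz',s['eef_rot']);y=T.as_matrix()[:,1];cur=np.arctan2(y[1],y[0])
    d=(yaw-cur+np.pi/2)%np.pi-np.pi/2
    return T.inv().apply(np.array(target)-s['eef_pos']).round(1),round(-d,3)
E
python3 - <<'E'
from h import *
J={'red':((395,184),(410,253)),'black':((393,256),(354,279)),'blue':((395,313),(309,304)),'yellow':((485,166),(491,295)),'green':((496,238),(447,336)),'white':((471,311),(363,357))}
P={'red':(173,234),'green':(216,221),'yellow':(183,277),'blue':(228,264)}
t,s=get_image('top'),get_image('side')
for k,(a,b) in J.items():
    c,n,_=blob(t,a);c2,n2,_=blob(s,b)
    print(k,c.round(),n,cast('top',c,60).round(1),n2,cast('side',c2,57).round(1))
for k,a in P.items():
    c,n,m=blob(t,a,32); 
    r=cv2.minAreaRect(np.argwhere(m)[:,::-1].astype(np.float32))
    print('pad',k,n,cast('top',c,9).round(1),cast('top',r[0],9).round(1))
    print([cast('top',p,9).round()[:2].tolist() for p in cv2.boxPoints(r)])
print(R.from_euler('xyz',sense()['eef_rot']).as_matrix().round(3), calibration('wrist'))
E
```

```text
red [395. 186.] 507 [647.4 -77.6  60. ] 430 [645.4 -82.9  57. ]
black [391. 259.] 606 [535.1 -70.2  60. ] 544 [532.8 -79.6  57. ]
blue [395. 314.] 487 [453.  -74.8  60. ] 533 [451.7 -79.3  57. ]
yellow [483. 168.] 559 [ 676.  -213.7   60. ] 655 [ 670.9 -221.3   57. ]
green [497. 238.] 454 [ 566.8 -230.    60. ] 595 [ 565.5 -234.1   57. ]
white [475. 310.] 957 [ 458.1 -193.6   60. ] 737 [ 460.6 -192.9   57. ]
pad red 1415 [579.7 270.    9. ] [579.8 270.1   9. ]
[[601.0, 308.0], [617.0, 250.0], [559.0, 232.0], [543.0, 290.0]]
pad green 1301 [599.4 200.7   9. ] [599.5 200.9   9. ]
[[620.0, 237.0], [636.0, 181.0], [579.0, 165.0], [564.0, 221.0]]
pad yellow 1515 [510.3 250.1   9. ] [510.3 250.3   9. ]
[[532.0, 289.0], [548.0, 229.0], [489.0, 212.0], [473.0, 271.0]]
pad blue 1374 [530.1 180.9   9. ] [530.1 181.1   9. ]
[[551.0, 218.0], [567.0, 161.0], [510.0, 144.0], [494.0, 201.0]]
[[-0.954  0.298 -0.   ]
 [ 0.298  0.954 -0.001]
 [ 0.    -0.001 -1.   ]] {'camera_matrix': array([[371.64829954,   0.        , 319.13283988],
       [  0.        , 371.64829954, 232.9403184 ],
       [  0.        ,   0.        ,   1.        ]]), 'rvec': array([-2.36575512, -1.73893201, -0.21151257]), 'tvec': array([-599.15645139,  -28.82445413,  389.59269681])}
```

Careful with the scale: shifts go in units of 100 mm. That gives: -370 mm is -3.7, 60 mm is 0.6.

Call:
run_rows(plan=[[-0.2,-0.15,0.03,0,0,0],[-0.55,-0.41,0.1,0,0,0],[-1,-0.75,0.2,0,0,0],[-1.45,-1.09,0.25,0,0,0],[-1.9,-1.43,0.3,0,0,0],[-2.35,-1.76,0.35,0,0,0],[-2.8,-2.1,0.4,0,0,0],[-3.25,-2.44,0.45,0,0,0],[-3.7,-2.78,0.5,0,0,0],[-4.15,-3.12,0.6,0,0,0]], jaw=88)

```text
clock: 1.45
eef_pos: [482.6, 148.3, 242.8]
eef_rot: [-3.142, 0.001, 2.838]
ft_force: [0.7, 0.4, -0.8]
width: 87.8
finger_force: 0.0
```

Call:
run_rows(plan=[[-0.45,-0.34,0.1,0,0,0],[-0.9,-0.68,0.2,0,0,0],[-1.35,-1.02,0.3,0,0,0],[-1.75,-1.32,0.37,0,0,0],[-2.05,-1.55,0.4,0,0,0],[-2.26,-1.705,0.42,0,0,0],[-2.26,-1.705,0.42,0,0,0],[-2.26,-1.705,0.42,0,0,0]])

```text
clock: 2.45
eef_pos: [645.5, -78.8, 200.4]
eef_rot: [3.142, -0.002, 2.838]
ft_force: [-0.9, 0.3, -0.2]
width: 87.7
finger_force: 0.0
```

```bash
python3 - <<'E'
from h import *
print(calibration('wrist'));im=get_image('wrist');cv2.imwrite('pics/w1.png',im[:,:,::-1]);print(sense()['eef_pos'],sense()['eef_rot'])
E
```

```text
{'camera_matrix': array([[371.64829954,   0.        , 319.13283988],
       [  0.        , 371.64829954, 232.9403184 ],
       [  0.        ,   0.        ,   1.        ]]), 'rvec': array([-2.36777303, -1.73937222, -0.21155947]), 'tvec': array([-117.70663692, -624.76963567,  136.10450318])}
[645.59164896 -78.43164947 200.58104071] [-3.14157472e+00 -1.39977175e-03  2.83900201e+00]
```

View pics/w1.png

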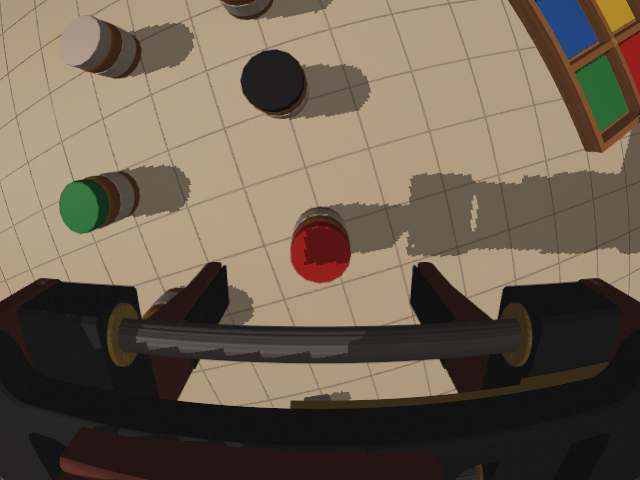

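The wrist view shows the red cap at (321,252), midway between the fingers, with black at (273,80), green at (84,207) and white at (84,43). I'll cast these cap centres onto z=64.

```bash
cat >> h.py <<'E'
def wcast(px,z,c=None):
    c=c or calibration('wrist');K=c['camera_matrix'];M=cv2.Rodrigues(c['rvec'])[0];C=-M.T@np.array(c['tvec'])
    q=np.array([(px[0]-K[0,2])/K[0,0],(px[1]-K[1,2])/K[1,1]]);r=np.hypot(*q)
    d=M.T@np.array([*(q/r*np.sin(r)),np.cos(r)]);return C+d*(z-C[2])/d[2]
E
python3 - <<'E'
from h import *
for k,p in dict(red=(321,252),black=(273,80),green=(84,207),white=(80,42)).items(): print(k,wcast(p,64).round(1))
for k,p in dict(red=(395.5,185),black=(393.5,257.5),green=(496,238),white=(471,312),yellow=(484.5,167.5),blue=(395.5,313.5)).items(): print(k,cast('top',p,64).round(1))
E
```

```text
red [646.2 -77.5  64. ]
black [538.8 -73.2  64. ]
green [ 568.4 -224.3   64. ]
white [ 458.1 -190.3   64. ]
red [647.6 -77.7  64. ]
black [536.3 -73.2  64. ]
green [ 566.6 -228.    64. ]
white [ 455.6 -186.8   64. ]
yellow [ 675.8 -214.5   64. ]
blue [453. -75.  64.]
```

In the tool's units: 89 mm is 0.89, 75 mm is 0.75.

Call:
run_rows(plan=[[0,0,0.25,0,0,0],[0,0,0.55,0,0,0],[0,0,0.75,0,0,0],[0,0,0.89,0,0,0],[0,0,0.89,0,0,0],[0,0,0.89,0,0,0]])

```text
clock: 3.25
eef_pos: [647.3, -78.9, 112.5]
eef_rot: [3.142, 0.001, 2.839]
ft_force: [-0.2, 0.8, 0.8]
width: 87.8
finger_force: 0.0
```

Call:
run_rows(plan=[[0,0,0,0,0,0],[0,0,0,0,0,0],[0,0,0,0,0,0],[0,0,0,0,0,0],[0,0,0,0,0,0],[0,0,0,0,0,0]], jaw=30, grip_n=15)

```text
clock: 4.0
eef_pos: [646.8, -79.0, 111.6]
eef_rot: [-3.141, -0.0, 2.839]
ft_force: [-0.8, 0.3, 1.1]
width: 39.2
finger_force: 15.0
```

In the tool's units: -85 mm is -0.85, -75 mm is -0.75.

Call:
run_rows(plan=[[0,0,-0.1,0,0,0],[0,0,-0.3,0,0,0],[0,0,-0.55,0,0,0],[0,0,-0.75,0,0,0],[0,0,-0.85,0,0,0],[0,0,-0.85,0,0,0]])

```text
clock: 4.75
eef_pos: [647.2, -79.1, 197.5]
eef_rot: [3.142, 0.002, 2.839]
ft_force: [0.3, -0.4, -1.6]
width: 39.6
finger_force: 15.0
```

Call:
run_rows(plan=[[0.08,0.15,0,0,0,0],[0.25,0.46,0,0,0,0],[0.46,0.86,0,0,0,0],[0.68,1.26,0,0,0,0],[0.89,1.66,0,0,0,0],[1.1,2.06,0,0,0,0],[1.31,2.44,0,0,0,0],[1.5,2.8,0,0,0,0],[1.63,3.04,0,0,0,0],[1.68,3.13,0,0,0,0]])

```text
clock: 6.0
eef_pos: [578.1, 271.8, 195.6]
eef_rot: [-3.141, -0.002, 2.841]
ft_force: [0.6, -0.1, -0.3]
width: 39.8
finger_force: 15.0
```

Call:
run_rows(plan=[[0,0,0.1,0,0,0],[0,0,0.3,0,0,0],[0,0,0.5,0,0,0],[0,0,0.63,0,0,0],[0,0,0.7,0,0,0],[0,0,0.7,0,0,0]])

```text
clock: 6.75
eef_pos: [579.8, 269.4, 126.2]
eef_rot: [-3.141, -0.001, 2.838]
ft_force: [0.6, 0.1, -0.5]
width: 39.6
finger_force: 15.0
```

```bash
python3 - <<'E'
from h import *
s=sense();print(s['eef_pos'],s['width'],rows([580,270,120],1.268))
cv2.imwrite('pics/w2.png',get_image('wrist')[:,:,::-1])
E
```

```text
[579.77093985 269.38227725 126.18269279] 39.601113386302615 (array([-0. ,  0.7,  6.2]), np.float64(-0.0))
```

View pics/w2.png

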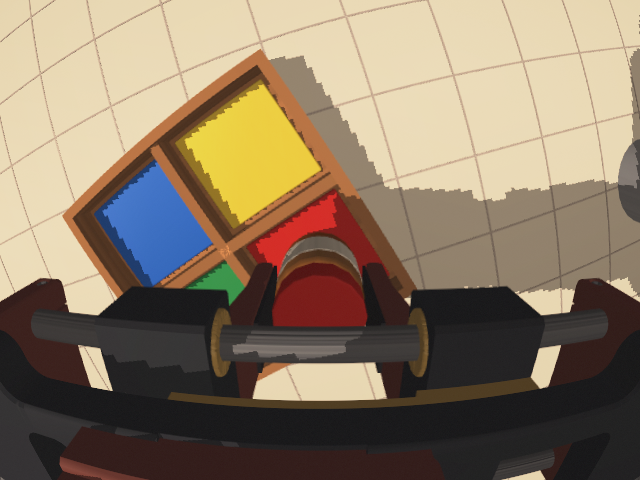

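The jar, at (320,290), is inside the red compartment. Next I lower it, release it and go back up.

Call:
run_rows(plan=[[0,0,0.02,0,0,0],[0,0,0.04,0,0,0],[0,0,0.055,0,0,0],[0,0,0.065,0,0,0],[0,0,0.065,0,0,0],[0,0,0.065,0,0,0]])

```text
clock: 7.55
eef_pos: [579.8, 269.9, 120.6]
eef_rot: [3.142, 0.0, 2.839]
ft_force: [-1.4, -0.2, 5.6]
width: 39.5
finger_force: 15.0
```

Call:
run_rows(plan=[[0,0,0,0,0,0],[0,0,0,0,0,0],[0,0,0,0,0,0],[0,0,-0.1,0,0,0],[0,0,-0.3,0,0,0],[0,0,-0.55,0,0,0],[0,0,-0.73,0,0,0],[0,0,-0.8,0,0,0]], jaw=60)

```text
clock: 8.55
eef_pos: [580.5, 270.1, 201.8]
eef_rot: [3.14, 0.002, 2.839]
ft_force: [0.2, -0.2, 0.5]
width: 59.8
finger_force: 0.0
```

Call:
run_rows(plan=[[-0.1,-0.18,0,0,0,0],[-0.3,-0.54,0,0,0,0],[-0.52,-0.96,0,0,0,0],[-0.76,-1.4,0,0,0,0],[-1,-1.84,0,0,0,0],[-1.24,-2.28,0,0,0,0],[-1.48,-2.72,0,0,0,0],[-1.72,-3.16,0,0,0,0],[-1.94,-3.57,0,0,0,0],[-2.14,-3.94,0,0,0,0]], jaw=88)

```text
clock: 9.8
eef_pos: [665.5, -173.1, 198.8]
eef_rot: [-3.141, -0.002, 2.838]
ft_force: [0.7, -0.3, 0.7]
width: 87.7
finger_force: 0.0
```

Call:
run_rows(plan=[[-0.15,-0.27,0,0,0,0],[-0.22,-0.4,0.1,0,0,0],[-0.22,-0.4,0.3,0,0,0],[-0.22,-0.4,0.3,0,0,0]])

```text
clock: 10.3
eef_pos: [673.4, -213.0, 166.6]
eef_rot: [3.141, -0.007, 2.839]
ft_force: [-0.2, -0.3, 0.4]
width: 87.8
finger_force: 0.0
```

```bash
python3 - <<'E'
from h import *
s=sense();c=calibration('wrist');im=get_image('wrist');print(s['eef_pos'])
b,n,m=blob(im,(319,262),60);print(b,n,wcast(b,62,c),cv2.boundingRect(m.astype(np.uint8)))
cv2.imwrite('pics/w3.png',im[:,:,::-1])
E
```

```text
[ 673.38119264 -212.99394836  166.64526976]
[315.48835517 272.47816594] 4122 [ 674.31385251 -215.23778396   62.        ] (282, 232, 69, 78)
```

View pics/w3.png

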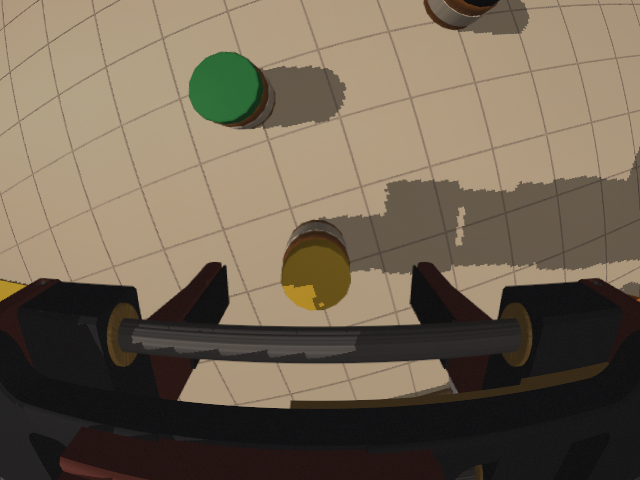

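The yellow jar is centred between the fingers, at (316,272), and green is at (228,88).

Call:
run_rows(plan=[[0,0,0.15,0,0,0],[0,0,0.35,0,0,0],[0,0,0.52,0,0,0],[0,0,0.59,0,0,0],[0,0,0.59,0,0,0],[0,0,0.59,0,0,0]])

```text
clock: 11.1
eef_pos: [676.1, -215.1, 111.7]
eef_rot: [-3.141, 0.001, 2.839]
ft_force: [-0.1, -0.3, -0.1]
width: 87.8
finger_force: 0.0
```

Call:
run_rows(plan=[[0,0,0,0,0,0],[0,0,0,0,0,0],[0,0,0,0,0,0],[0,0,0,0,0,0],[0,0,0,0,0,0],[0,0,0,0,0,0]], jaw=30, grip_n=15)

```text
clock: 11.85
eef_pos: [675.7, -214.8, 111.2]
eef_rot: [-3.141, -0.0, 2.839]
ft_force: [-0.5, -0.1, -1.1]
width: 39.4
finger_force: 15.0
```

Call:
run_rows(plan=[[0,0,-0.1,0,0,0],[0,0,-0.3,0,0,0],[0,0,-0.55,0,0,0],[0,0,-0.75,0,0,0],[0.09,0.12,-0.85,0,0,0],[0.28,0.37,-0.85,0,0,0],[0.52,0.69,-0.85,0,0,0],[0.78,1.04,-0.85,0,0,0],[1.04,1.38,-0.85,0,0,0],[1.3,1.72,-0.85,0,0,0]])

```text
clock: 13.1
eef_pos: [601.3, -9.7, 196.1]
eef_rot: [3.141, -0.001, 2.839]
ft_force: [0.7, -0.1, -0.9]
width: 39.5
finger_force: 15.0
```

Call:
run_rows(plan=[[0.26,0.34,0,0,0,0],[0.52,0.69,0,0,0,0],[0.78,1.04,0,0,0,0],[1.04,1.38,0,0,0,0],[1.28,1.7,0,0,0,0],[1.48,1.97,0,0,0,0],[1.61,2.15,0,0,0,0],[1.67,2.22,0,0,0,0],[1.67,2.22,0,0,0,0]])

```text
clock: 14.22
eef_pos: [509.0, 250.1, 196.1]
eef_rot: [-3.141, -0.0, 2.84]
ft_force: [0.6, 0.5, -0.8]
width: 39.6
finger_force: 15.0
```

Call:
run_rows(plan=[[0,0,0.1,0,0,0],[0,0,0.3,0,0,0],[0,0,0.5,0,0,0],[0,0,0.63,0,0,0],[0,0,0.7,0,0,0],[0,0,0.73,0,0,0],[0,0,0.75,0,0,0],[0,0,0.76,0,0,0],[0,0,0.76,0,0,0]])

```text
clock: 15.35
eef_pos: [509.8, 250.0, 120.4]
eef_rot: [3.141, 0.0, 2.839]
ft_force: [-0.2, 0.0, -1.4]
width: 39.1
finger_force: 15.0
```

In the tool's units: 0.7 mm is 0.007.

Call:
run_rows(plan=[[0,0,0.007,0,0,0],[0,0,0.007,0,0,0],[0,0,0.007,0,0,0]])

```text
clock: 15.72
eef_pos: [509.9, 250.0, 120.1]
eef_rot: [3.141, 0.001, 2.839]
ft_force: [-1.2, -0.4, 5.9]
width: 39.7
finger_force: 15.0
```

Call:
run_rows(plan=[[0,0,0,0,0,0],[0,0,0,0,0,0],[0,0,0,0,0,0],[0,0,-0.1,0,0,0],[0,0,-0.3,0,0,0],[0,0,-0.55,0,0,0],[0,0,-0.73,0,0,0],[0,0,-0.8,0,0,0]], jaw=60)

```text
clock: 16.73
eef_pos: [510.3, 250.1, 201.1]
eef_rot: [3.14, 0.002, 2.839]
ft_force: [0.6, 0.3, 0.2]
width: 60.0
finger_force: 0.0
```

Call:
run_rows(plan=[[-0.08,-0.18,0,0,0,0],[-0.24,-0.54,0,0,0,0],[-0.43,-0.96,0,0,0,0],[-0.63,-1.4,0,0,0,0],[-0.83,-1.84,0,0,0,0],[-1.02,-2.28,0,0,0,0],[-1.22,-2.72,0,0,0,0],[-1.42,-3.16,0,0,0,0],[-1.6,-3.57,0,0,0,0],[-1.77,-3.94,0,0,0,0]], jaw=88)

```text
clock: 17.98
eef_pos: [559.8, -181.6, 198.4]
eef_rot: [-3.141, -0.002, 2.838]
ft_force: [0.4, 0.5, 0.3]
width: 87.8
finger_force: 0.0
```

Call:
run_rows(plan=[[-0.13,-0.29,0,0,0,0],[-0.2,-0.44,0.05,0,0,0],[-0.2,-0.44,0.25,0,0,0],[-0.2,-0.44,0.295,0,0,0],[-0.2,-0.44,0.295,0,0,0]])

```text
clock: 18.6
eef_pos: [566.5, -226.3, 169.3]
eef_rot: [3.141, -0.002, 2.839]
ft_force: [-0.1, -0.5, -0.1]
width: 87.7
finger_force: 0.0
```

```bash
python3 - <<'E'
from h import *
s=sense();c=calibration('wrist');im=get_image('wrist');print(s['eef_pos'])
b,n,m=blob(im,(319,262),60);print(b,n,wcast(b,62,c),cv2.boundingRect(m.astype(np.uint8)))
cv2.imwrite('pics/w4.png',im[:,:,::-1]);cv2.imwrite('pics/t4.png',get_image('top')[150:350,100:350,::-1])
E
```

```text
[ 566.45790147 -226.34726962  169.32472747]
[305.30738523 283.26546906] 1002 [ 573.09941176 -236.35740711   62.        ] (279, 256, 58, 45)
```

View pics/w4.png

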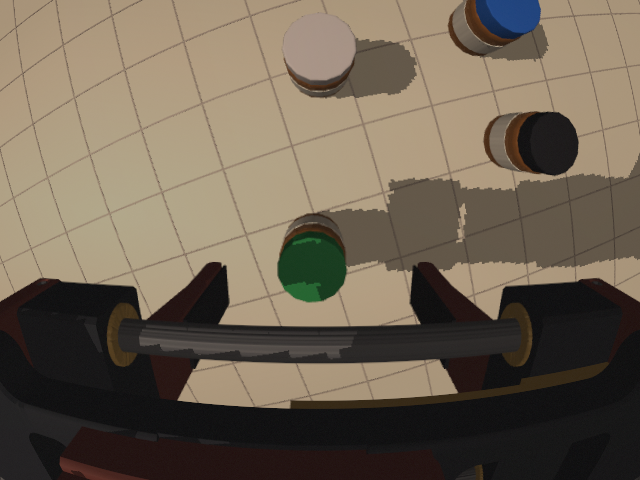

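View pics/t4.png

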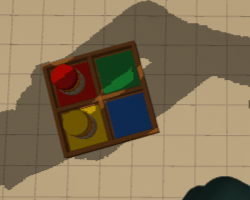

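The green cap disc is at (312,267), slightly left of centre and high. In the caddy crop, red and yellow stand on their own pads.

```bash
python3 - <<'E'
from h import *
p=wcast((312,267),64);print(p,rows([p[0],p[1],111],1.268),wcast((508,10),64))
E
```

```text
[ 565.84338305 -230.25245152   64.        ] (array([ 0.3, -3.8, 59.3]), np.float64(0.001)) [458.06464956 -82.23549147  64.        ]
```

In the tool's units: 58.9 mm is 0.589, 50 mm is 0.5.

Call:
run_rows(plan=[[0.005,-0.03,0.1,0,0,0],[0.005,-0.03,0.3,0,0,0],[0.005,-0.03,0.5,0,0,0],[0.005,-0.03,0.589,0,0,0],[0.005,-0.03,0.589,0,0,0],[0.005,-0.03,0.589,0,0,0]])

```text
clock: 19.45
eef_pos: [566.2, -229.9, 111.7]
eef_rot: [-3.141, 0.001, 2.839]
ft_force: [-0.7, -0.7, 0.7]
width: 88.0
finger_force: 0.0
```

Call:
run_rows(plan=[[0,0,0,0,0,0],[0,0,0,0,0,0],[0,0,0,0,0,0],[0,0,0,0,0,0],[0,0,0,0,0,0],[0,0,0,0,0,0]], jaw=30, grip_n=15)

```text
clock: 20.2
eef_pos: [565.7, -229.7, 111.1]
eef_rot: [-3.141, -0.0, 2.839]
ft_force: [-0.2, -0.5, 1.3]
width: 39.5
finger_force: 15.0
```

Call:
run_rows(plan=[[0,0,-0.1,0,0,0],[0,0,-0.3,0,0,0],[0,0,-0.55,0,0,0],[0,0,-0.75,0,0,0],[0.03,0.15,-0.85,0,0,0],[0.1,0.44,-0.85,0,0,0],[0.19,0.84,-0.85,0,0,0],[0.28,1.24,-0.85,0,0,0],[0.37,1.64,-0.85,0,0,0],[0.463,2.022,-0.85,0,0,0]])

```text
clock: 21.45
eef_pos: [581.3, -20.5, 195.9]
eef_rot: [3.141, -0.001, 2.839]
ft_force: [-0.1, -0.0, -0.9]
width: 39.4
finger_force: 15.0
```

Call:
run_rows(plan=[[0.09,0.4,0,0,0,0],[0.18,0.8,0,0,0,0],[0.27,1.2,0,0,0,0],[0.36,1.57,0,0,0,0],[0.43,1.88,0,0,0,0],[0.48,2.1,0,0,0,0],[0.5,2.19,0,0,0,0],[0.5,2.19,0,0,0,0],[0.5,2.19,0,0,0,0]])

```text
clock: 22.58
eef_pos: [599.3, 200.1, 195.9]
eef_rot: [-3.141, -0.0, 2.838]
ft_force: [0.1, -0.0, -0.9]
width: 39.2
finger_force: 15.0
```

Call:
run_rows(plan=[[0,0,0.1,0,0,0],[0,0,0.3,0,0,0],[0,0,0.5,0,0,0],[0,0,0.63,0,0,0],[0,0,0.7,0,0,0],[0,0,0.74,0,0,0],[0,0,0.76,0,0,0],[0,0,0.765,0,0,0],[0,0,0.765,0,0,0]])

```text
clock: 23.7
eef_pos: [599.7, 201.1, 120.1]
eef_rot: [3.141, 0.001, 2.839]
ft_force: [0.1, 0.1, 1.3]
width: 39.4
finger_force: 15.0
```

In the tool's units: 0.4 mm is 0.004.

Call:
run_rows(plan=[[0,0,0.004,0,0,0],[0,0,0.004,0,0,0],[0,0,0.004,0,0,0]])

```text
clock: 24.08
eef_pos: [599.7, 201.1, 120.0]
eef_rot: [3.141, 0.001, 2.839]
ft_force: [-0.9, -1.1, 6.4]
width: 39.2
finger_force: 15.0
```

Call:
run_rows(plan=[[0,0,0,0,0,0],[0,0,0,0,0,0],[0,0,0,0,0,0],[0,0,-0.1,0,0,0],[0,0,-0.3,0,0,0],[0,0,-0.55,0,0,0],[0,0,-0.73,0,0,0],[0,0,-0.8,0,0,0]], jaw=60)

```text
clock: 25.08
eef_pos: [600.1, 201.2, 200.8]
eef_rot: [3.141, 0.002, 2.839]
ft_force: [0.4, 0.4, 0.1]
width: 60.0
finger_force: 0.0
```

Call:
run_rows(plan=[[0.03,-0.18,0,0,0,0],[0.09,-0.5,0,0,0,0],[0.17,-0.92,0,0,0,0],[0.25,-1.36,0,0,0,0],[0.33,-1.8,0,0,0,0],[0.41,-2.24,0,0,0,0],[0.48,-2.64,0,0,0,0],[0.53,-2.94,0,0,0,0],[0.56,-3.08,0,0,0,0],[0.56,-3.08,0,0,0,0]], jaw=88)

```text
clock: 26.32
eef_pos: [453.3, -76.7, 198.8]
eef_rot: [3.142, -0.001, 2.837]
ft_force: [-0.1, 0.3, -0.4]
width: 87.7
finger_force: 0.0
```

Call:
run_rows(plan=[[0,0,0.08,0,0,0],[0,0,0.22,0,0,0],[0,0,0.29,0,0,0],[0,0,0.29,0,0,0]])

```text
clock: 26.82
eef_pos: [453.6, -75.7, 169.2]
eef_rot: [-3.142, -0.002, 2.84]
ft_force: [1.3, -0.3, 0.9]
width: 88.1
finger_force: 0.0
```

```bash
python3 - <<'E'
from h import *
s=sense();c=calibration('wrist');im=get_image('wrist');print(s['eef_pos'])
cv2.imwrite('pics/w5.png',im[:,:,::-1])
E
```

```text
[453.64377149 -75.67273766 169.15152063]
```

View pics/w5.png

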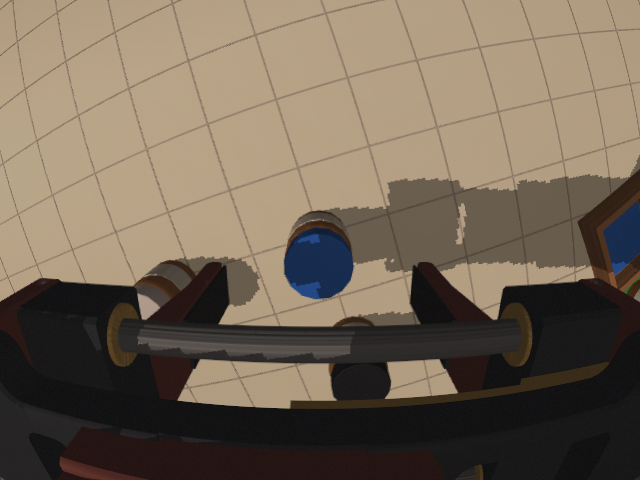

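The blue cap is centred at (319,264); white, at the left, and black, below, are clear of the fingers.

In the tool's units: 59 mm is 0.59, 1 mm is 0.01.

Call:
run_rows(plan=[[0.01,0,0.1,0,0,0],[0.01,0,0.3,0,0,0],[0.01,0,0.5,0,0,0],[0.01,0,0.59,0,0,0],[0.01,0,0.59,0,0,0],[0.01,0,0.59,0,0,0]])

```text
clock: 27.62
eef_pos: [453.5, -76.1, 111.6]
eef_rot: [-3.141, 0.001, 2.839]
ft_force: [-0.5, 0.4, 0.7]
width: 88.1
finger_force: 0.0
```

Call:
run_rows(plan=[[0,0,0,0,0,0],[0,0,0,0,0,0],[0,0,0,0,0,0],[0,0,0,0,0,0],[0,0,0,0,0,0],[0,0,0,0,0,0]], jaw=30, grip_n=15)

```text
clock: 28.38
eef_pos: [453.2, -76.0, 111.2]
eef_rot: [-3.141, 0.0, 2.839]
ft_force: [-0.5, -0.6, 0.6]
width: 39.9
finger_force: 15.0
```

Call:
run_rows(plan=[[0,0,-0.1,0,0,0],[0,0,-0.3,0,0,0],[0,0,-0.55,0,0,0],[0,0,-0.75,0,0,0],[0,0.12,-0.85,0,0,0],[0.01,0.38,-0.85,0,0,0],[0.01,0.7,-0.85,0,0,0],[0.02,1.05,-0.85,0,0,0],[0.02,1.4,-0.85,0,0,0],[0.03,1.75,-0.85,0,0,0]])

```text
clock: 29.62
eef_pos: [502.4, 93.9, 196.0]
eef_rot: [-3.141, -0.001, 2.839]
ft_force: [0.3, 0.2, -1.1]
width: 39.3
finger_force: 15.0
```

Call:
run_rows(plan=[[0,0.35,0,0,0,0],[0,0.65,0,0,0,0],[0,0.85,0,0,0,0],[0,0.93,0,0,0,0],[0,0.93,0.1,0,0,0],[0,0.93,0.3,0,0,0],[0,0.93,0.52,0,0,0],[0,0.93,0.66,0,0,0],[0,0.93,0.72,0,0,0],[0,0.93,0.75,0,0,0]])

```text
clock: 30.88
eef_pos: [530.3, 180.5, 121.0]
eef_rot: [-3.141, -0.0, 2.838]
ft_force: [-0.1, 0.1, -0.0]
width: 39.2
finger_force: 15.0
```

Call:
run_rows(plan=[[0,0,0.01,0,0,0],[0,0,0.019,0,0,0],[0,0,0.019,0,0,0],[0,0,0.019,0,0,0]])

```text
clock: 31.38
eef_pos: [530.6, 180.8, 120.1]
eef_rot: [3.141, 0.001, 2.839]
ft_force: [-2.5, -1.4, 6.5]
width: 39.6
finger_force: 15.0
```

Seated. Next I release, rise and back off toward -y, out of the camera's way, then check.

In the tool's units: -130 mm is -1.3, -115 mm is -1.15.

Call:
run_rows(plan=[[0,0,0,0,0,0],[0,0,0,0,0,0],[0,0,0,0,0,0],[0,0,-0.1,0,0,0],[0,0,-0.3,0,0,0],[0,0,-0.55,0,0,0],[0,0,-0.85,0,0,0],[0,0,-1.15,0,0,0],[0,0,-1.3,0,0,0]], jaw=60)

```text
clock: 32.5
eef_pos: [530.9, 180.9, 251.4]
eef_rot: [3.14, 0.003, 2.839]
ft_force: [-0.1, -0.1, -1.0]
width: 60.0
finger_force: 0.0
```

Call:
run_rows(plan=[[0,-0.2,0,0,0,0],[0,-0.6,0,0,0,0],[0,-1,0,0,0,0],[0,-1.4,0,0,0,0],[0,-1.7,0,0,0,0],[0,-1.8,0,0,0,0],[0,-1.8,0,0,0,0]])

```text
clock: 33.38
eef_pos: [475.9, 8.5, 248.6]
eef_rot: [-3.141, -0.001, 2.837]
ft_force: [-0.9, 0.5, -0.0]
width: 60.0
finger_force: 0.0
```

```bash
python3 - <<'E'
from h import *
t=get_image('top');s=get_image('side')
a=cv2.resize(t[180:330,120:500],None,fx=2,fy=2);b=cv2.resize(s[170:400,200:460],(339,300))
cv2.imwrite('pics/t6.png',a[:,:,::-1]);cv2.imwrite('pics/s6.png',cv2.resize(b,None,fx=1.5,fy=1.5)[:,:,::-1])
E
```

```text
(no output)
```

View pics/t6.png

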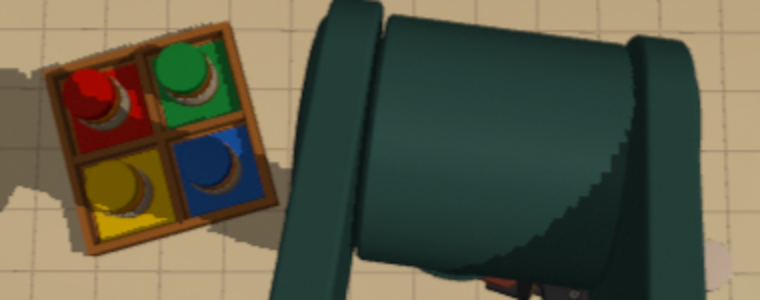

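View pics/s6.png

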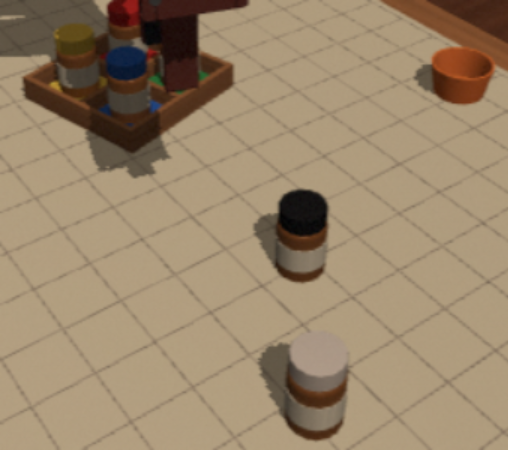

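All four dye jars stand in their matching compartments: caps red (88,93), green (182,68), yellow (112,188) and blue (203,163) in the top crop. Black (302,235) and white (317,385) in the side crop are upright and look unmoved. The gripper is clear, so I'm handing in.

```bash
python3 -c "
from station import *
print(finish_job())"
```

```text
the job is handed in; nothing more can be done
None
```

I put all four dye jars on the felt pads matching their caps and handed the job in at about 33 s; the final pictures show them upright, with the white- and black-capped jars upright and apparently unmoved, but the hand-in returned no verdict.

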